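# Charge the shielded balance with grinding balls

### The arm

A 6-joint arm with a two-finger parallel gripper is mounted at the origin on the work surface. World frame = base frame: x ahead of the robot, y to its left, z up, the work surface at z = 0. Lengths are in m, angles in rad, forces in N, time in s.
With the tool pointing down it reaches from about 0.375 to 0.9 m from the base axis. Payload 3.1 kg.
Tool frame: the origin (TCP) lies at the very end of the fingers, on their centre line; the grasp point (between the pads) lies 19 mm behind it (manip.pinch_z is the distance from the TCP to the grasp point, in m); z points along the fingers, y is the direction in which the jaws open and shut (so a half turn about z gives the same grasp; the last joint's range is limited). The gripper opens to 85 mm and grips with 20 to 120 N. Pads are 22 mm wide; open, the fingers measure 114 mm over their backs; the gripper's body (76 mm by 85 mm) begins 54 mm behind the grasp point. The pads swing forward as they close: fully open they stand 13 mm farther back than shut.
Start: joints at [0.971, 0.527, 1.433, -0, 1.181, -0.178], TCP at [0.256, 0.57, 0.205] pointing down, gripper open.
Joint ranges: [-3.08, 3.08], [-0.75, 2.2], [0.22, 2.44], [-1.43, 4.57], [0, 2.65], [-2.85, 2.85]. Speed limits (rad/s): [2.79, 2.79, 3.14, 3.14, 3.14, 3.14].

### API

Orientations are given as a unit quaternion [x, y, z, w].
In Python, from station import manip gives the robot as it stands.
- The arm moves only by the tool drive_tool, never from a script. Its argument "increments" is a list of rows, each a list of 7 numbers: the closure in counts, from 0 (fully open) to 255 (shut), then the shift along the tool's x, y, z in cm, then the turn, a rotation vector about the tool's x, y, z in rad. A call has 1 to 20 rows; each row is the pose to reach, as a shift and turn from the pose commanded when the call began, along the tool's axes at that moment; what a row does not reach only later rows make up. A row lasts 1/10 s, in which the tool goes at most 50 mm and 8.59 degrees, less where a joint would pass 70% of its speed; a pose out of reach is approached as far as the arm can. A call with a gripper value outside its range is refused whole. The fingers move at their own pace and stop on an object; "force" is the grip in N (left out, the last holds). Time passes only in rows, so rows that repeat a pose let the fingers close. It gives the time, the measured TCP pose, the force and the opening at its end, in the units of the state.
- manip.sense(): the state, without advancing time (a new reading comes with each control period).
- manip.snapshot(name): name is "scene" or "side" or "wrist"; returns the picture (384x512x3 uint8, red, green, blue); there is no depth.
- manip.camera_model(name): a dict with "mtx" (3x3 intrinsics, pixels), "cam_to_world" (4x4, takes a point from camera to world coordinates). Camera axes: x right, y down, z forward; pixel columns grow to the right and rows downward; lengths in m; the calibration is good to about 2 mm. A picture is of the moment at which its call begins: read the wrist's pose just before it. camera_model takes no time and is no camera call; for the wrist camera it gives the pose at the moment of the call.
- manip.sign_off(): hands the job in, once; it reports no verdict.
The state is a dict: "t": time; "q": joint angles; "qd": joint speeds; "tau": joint torques, N m; "tcp_pos": TCP position; "tool_rot": TCP orientation; "force": force on the tool from outside, world axes, zero at the start; "ft_torque": the same for the moment, N m; "finger_gap": opening from 0.0 (shut) to 1.0 (fully open).
Only numpy, scipy, OpenCV 4.12 (cv2) and the standard library are available. Lean on these libraries where they do the work, as an engineer would, in place of code of your own. Each camera call takes 0.05 s, during which the arm holds its last target. There are 200 camera calls.

### The job

Take the cover off the balance's round draft shield and lay it flat, knob up, in the middle of the cork mat. Then bring the cup with the four steel grinding balls over the shield and, with its mouth low over the sunken weighing bowl, tip it steeply so that all four balls go into the bowl. Stand the empty cup upright on its steel tray again, and neither knock the balance nor disturb the other things on the bench.

Things in the scene. Friction and masses are not known exactly. Their poses are not given: they have to be found in the camera images.
- bowl (a point): Centre of the inner floor of the steel weighing bowl, fixed in the balance; z up, axes as the balance (its -x side carries the dark display). Bowl: flat floor 46 mm across, sloping wall up to a mouth of 100 mm inner diameter, 19 mm above the floor. The balance is a white box 200 x 180 mm, 60 mm high over the bench (108 mm to -x of this point, 92 mm to +x, 90 mm to each side), does not move. Around the bowl, on the same axis, stands the round aluminium draft shield.
- shield_rim (a point): Centre of the top edge of the draft shield, 122 mm above the bench and 56 mm above the bowl's floor: a round wall of 70 mm outer and 66 mm inner radius, 4 mm thick. The bowl lies sunken within it; balls that fall between bowl and shield are lost. The cover lies on this edge at the start.
- cover_knob (a point): Grip point on the cover's knob, on its axis, 12 mm below the knob's top. The cover is a round grey plastic plate of 146 mm diameter, 5 mm thick, with a steel knob (18 mm diameter, 40 mm high) in the middle of its top; this point is 28 mm above the plate's top, 37 mm above the cover's lowest face. Under the plate is a centring step of 120 mm diameter, 4 mm deep, which hangs inside the shield; about 0.12 kg, loose.
- cover_plate (a point): Centre of the cover's plate, half-way through its 5 mm plus step: 6.5 mm above its lowest face, 2.5 mm below the plate's top; z along the knob.
- mat_center (a point): Centre of the top of the square cork mat, 160 x 160 mm, 4 mm thick, fixed on the bench: the place for the cover.
- tray_floor (a point): Centre of the inner floor of the low steel tray, 220 (x) x 170 (y) mm outside, floor 4 mm above the bench, walls 4 mm thick and 10 mm high; fixed. It holds the cup and, in its -x, +y corner, a small white beaker (42 mm wide, 45 mm high), which is to be left alone.
- cup_center (a point): Centre of the flared steel cup, 26 mm above its underside; z to its mouth, x towards its grip plate. Cup: 52 mm high, outer radius 22 mm at the bottom and 42 mm at the mouth, wall 3 mm sloping outward 21 degrees, so the balls only roll out beyond about 70 degrees of tilt; about 0.14 kg, loose.
- cup_mouth (a point): Centre of the cup's mouth, 52 mm above its underside; axes as cup_center.
- cup_grip (a point): Where to grip the cup: on the flat upright black plate fixed to its +x side, 60 mm from the cup's axis and 80 mm above its underside. The plate is 10 mm thick (along the cup's y), reaches from 38 to 82 mm from the axis and up to 102 mm above the underside. Fingers close on it along the cup's y; axes as cup_center.
- ball0_center (a point): Centre of a steel grinding ball, 15 mm diameter, 14 g; all four lie in the cup at the start.
- ball1_center (a point): Centre of a steel grinding ball, 15 mm diameter, 14 g; all four lie in the cup at the start.
- ball2_center (a point): Centre of a steel grinding ball, 15 mm diameter, 14 g; all four lie in the cup at the start.
- ball3_center (a point): Centre of a steel grinding ball, 15 mm diameter, 14 g; all four lie in the cup at the start.
- beaker: Bystander: small white beaker on the tray, 42 mm wide, 45 mm high; origin under its centre.
- bottle: Bystander: amber bottle, 54 mm wide, 115 mm high; origin under its centre.
- jar: Bystander: white jar, 60 mm wide, 75 mm high; origin under its centre.
- rack: Bystander: white tube box 62 (x) x 88 (y) x 60 mm with blue-capped tubes up to 102 mm; origin under its centre.
- flask: Bystander: conical glass flask, 68 mm wide at the foot, 112 mm high; origin under its centre.
- spatula: Bystander: spatula 130 mm long lying on the far side of the bench; origin under its middle.
- balance: The balance as a whole; origin on the bench under the bowl's axis, axes as bowl.
- cup: The cup; origin under its centre, axes as cup_center.
- cover: The cover; origin at the centre of its lowest face.
Not all that is in view belongs to the job. Of the things shaped like the part that bears mat_center, the cork one is meant.

How it is judged:
On the way, in this order (a step that is already met when the one before it is completed fails the run):
1. the cover lies flat on the mat, let go (horizontal distance between cover_plate and mat_center below 0.045 m and z of cover_plate in the frame of mat_center below 0.02 m and angle between cover_plate's own z axis and vertical below 0.12 rad and contact force between the fingers and cover below 0.1 N), for 0.2 s.
2. the cup is tipped by more than 50 degrees with its mouth's centre within 60 mm of the bowl's axis and less than 90 mm above the shield's edge (angle between cup_center's own z axis and vertical above 0.87 rad and horizontal distance between cup_mouth and bowl below 0.06 m and z of cup_mouth in the frame of shield_rim below 0.09 m).
3. all four balls are in the bowl (horizontal distance between each of ball0_center, ball1_center, ball2_center, ball3_center and bowl below 0.048 m and z of each of ball0_center, ball1_center, ball2_center, ball3_center in the frame of bowl below 0.035 m), for 0.2 s.
At the end, for the whole second after the job is handed in: All four balls lie in the bowl (centres within 48 mm of its axis, under 35 mm above its floor); the cover lies flat, knob up, within 45 mm of the mat's centre; the cup stands upright on the tray floor, its axis within 85 mm (x) and 60 mm (y) of the middle; cup and cover at rest (all of step 3 and horizontal distance between cover_plate and mat_center below 0.045 m and z of cover_plate in the frame of mat_center below 0.02 m and angle between each of cover_plate, cup_center's own z axis and vertical below 0.12 rad and x of cup_center in the frame of tray_floor between -0.085 and 0.085 m and y of cup_center in the frame of tray_floor between -0.06 and 0.06 m and z of cup_center in the frame of tray_floor below 0.034 m and linear speed of each of cup, cover below 0.03 m/s); the robot touches nothing.
It fails at once if a bystander is moved by more than 25 mm or tilted by more than 0.4 rad (distance of any of beaker, bottle, jar, rack, flask, spatula from where it was at the start of the episode above 0.025 m or angle between any of beaker, bottle, jar, rack, flask's own z axis and vertical above 0.4 rad).
It fails at once if the balance is knocked with more than 15 N by the robot or the cup (contact force between any of the arm, the fingers, cup and balance above 15 N).
It also fails if it takes over 72 s, if anything falls off the work surface, if the arm or the gripper's body presses on something with over 40 N, if the wrist force passes 120 N, or if a joint passes its speed limit or range.

## Working session

There is one attempt and no reset: what is moved stays moved. The work goes in short steps, Python scripts to look and compute and a tool call to move; the robot and the scene stay as the last step left them, time stands still between calls to the robot, and variables do not carry over. Pictures are saved under pics/ and viewed, about 8 in all and at most 12, crops included, and the job is handed in when it is done.

Besides the shell and the picture viewer there is one more tool, called as name([rows], argument=value, ...), one row to a line, values as JSON. drive_tool: Moves the arm, as the interface text tells. Its arguments: {"type":"object","properties":{"increments":{"type":"array","items":{"type":"array","items":{"type":"number"}}},"force":{"type":"number"}},"required":["increments"]}

```bash
mkdir -p pics; ls; python3 - <<'E'
from station import manip
import cv2,numpy as np
ims=[manip.snapshot(n) for n in("scene","side")]
for n,i in zip(("scene","side"),ims):
    cv2.imwrite(f"pics/{n}0.png",cv2.resize(i[:,:,::-1],(800,600),interpolation=cv2.INTER_CUBIC))
    cv2.imwrite(f"pics/raw_{n}0.png",i[:,:,::-1])
    c=manip.camera_model(n);print(n,np.round(c["mtx"],1).tolist(),np.round(c["cam_to_world"],3).tolist())
print(manip.sense(), manip.pinch_z)
E
```

```text
pics
scene [[400.9, 0.0, 256.0], [0.0, 400.9, 193.4], [0.0, 0.0, 1.0]] [[0.502, 0.501, -0.705, 1.461], [0.865, -0.31, 0.395, -0.558], [-0.021, -0.808, -0.589, 0.932], [0.0, 0.0, 0.0, 1.0]]
side [[375.5, 0.0, 260.2], [0.0, 375.5, 192.4], [0.0, 0.0, 1.0]] [[-0.986, -0.125, 0.113, 0.357], [-0.168, 0.755, -0.634, 0.761], [-0.006, -0.644, -0.765, 1.038], [0.0, 0.0, 0.0, 1.0]]
{'t': 0.1, 'q': array([ 9.70492740e-01,  5.28342113e-01,  1.43374972e+00, -1.69014079e-05,
        1.18139892e+00, -1.78499793e-01]), 'qd': array([ 2.75577627e-05, -2.22558834e-03, -4.44082980e-03,  1.66089383e-03,
       -1.06243977e-03, -1.48163490e-03]), 'tau': array([-2.12857449e-04, -4.43303955e+01, -1.78585446e+01, -2.05786282e-04,
        3.95838171e-03,  9.02060890e-06]), 'tcp_pos': array([0.2554675 , 0.56966109, 0.2037584 ]), 'tool_rot': array([ 2.09338659e-01,  9.77842740e-01, -8.80968104e-04, -3.53062844e-04]), 'force': array([-0.15444575, -0.90107294, -0.00296354]), 'ft_torque': array([0.03002308, 0.01523352, 0.03240492]), 'finger_gap': 1.00240589104595} 0.0187
```

View pics/scene0.png

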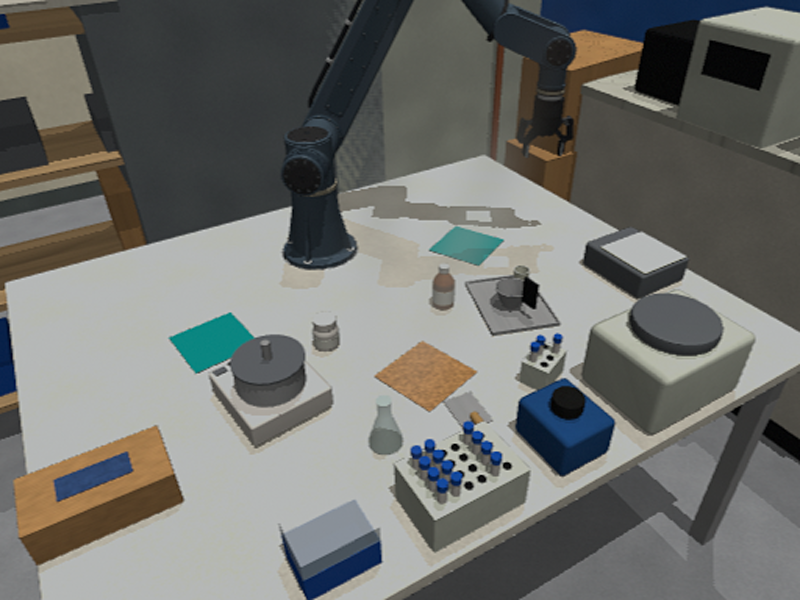

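View pics/side0.png

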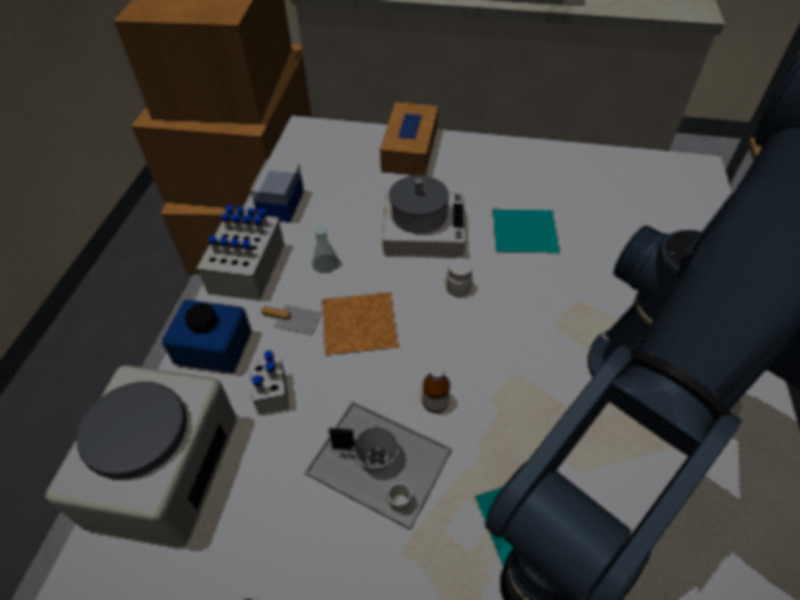

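The views show the covered balance at scene (265,365), with the knob at (265,345). The cork mat is at (425,375), the tray with cup and black plate at (512,298), and the beaker at (521,272).

Candidates (scene px):
- **Mats:** teal (215,342), teal (466,245), cork (425,375). I choose cork.
- **Balances:** small box with knobbed cover (265,365), large box with dark lid and no knob (675,325), dark box (635,260). I choose the small one.
- **Cup:** the steel one with the black plate (512,295), not the beaker (521,272).

```bash
cat > h.py <<'E'
from station import manip
import numpy as np,cv2
S=1.5625
def ray(n,uv,c=None):
    c=c or manip.camera_model(n);T=c["cam_to_world"]
    d=T[:3,:3]@np.linalg.solve(c["mtx"],[uv[0],uv[1],1.]);return T[:3,3],d/np.linalg.norm(d)
def onz(n,uv,z,c=None):
    o,d=ray(n,uv,c);return o+d*(z-o[2])/d[2]
def tri(r1,r2):
    A=np.zeros((3,3));b=np.zeros(3)
    for o,d in(r1,r2):
        P=np.eye(3)-np.outer(d,d);A+=P;b+=P@o
    p=np.linalg.solve(A,b);return p,np.linalg.norm(np.cross(r1[0]-p,r1[1])),
def cent(m,box):
    x0,y0,x1,y1=[int(v/S) for v in box];k=np.zeros_like(m);k[y0:y1,x0:x1]=m[y0:y1,x0:x1]
    cs,_=cv2.findContours(k,cv2.RETR_EXTERNAL,cv2.CHAIN_APPROX_NONE);return max(cs,key=cv2.contourArea)
E
python3 - <<'E'
from h import *
np.set_printoptions(precision=4,suppress=True)
I={n:cv2.imread(f"pics/raw_{n}0.png") for n in("scene","side")}
H={n:cv2.cvtColor(I[n],cv2.COLOR_BGR2HSV) for n in I}
def mid(n,c):
    M=cv2.moments(c);return np.array([M["m10"]/M["m00"],M["m01"]/M["m00"]])
for n,b in(("scene",(360,330,490,420)),("side",(310,280,410,365))):
    c=cent(cv2.inRange(H[n],(5,90,60),(22,255,255)),b);r=cv2.boxPoints(cv2.minAreaRect(c))
    q=cv2.approxPolyDP(c,6,True)[:,0]
    w=np.array([onz(n,p,.004) for p in q]);print(n,"mat",onz(n,mid(n,c),.004),w[:,:2].tolist())
# black plate, knob, tray corners
r=[]
for n,b in(("scene",(505,262,552,325)),("side",(322,420,362,458))):
    c=cent(cv2.inRange(H[n],(0,0,0),(180,255,38)),b);m=mid(n,c);r.append(ray(n,m));print(n,"plate",m*S,cv2.contourArea(c),cv2.boundingRect(c))
print("plate",tri(*r))
print("knobtop",tri(ray("scene",np.array((265,343))/S),ray("side",np.array((418.5,182))/S)))
for n,q in(("side",[(355,403),(451,452),(410,526),(306,472)]),("scene",[(466,281),(528,265),(559,324),(492,334)])):
    w=np.array([onz(n,np.array(p)/S,.01) for p in q])[:,:2];print(n,"tray",w.tolist(),w.mean(0))
print("cup mouth side",onz("side",np.array((376,446))/S,.056))
a=cv2.resize(I["scene"][200:290,125:325],None,fx=4,fy=4,interpolation=cv2.INTER_CUBIC)[:300]
b=cv2.resize(I["side"][250:345,190:300],None,fx=4,fy=4,interpolation=cv2.INTER_CUBIC)[:300]
c=cv2.resize(I["scene"][160:220,290:370],None,fx=4,fy=4,interpolation=cv2.INTER_CUBIC)
out=np.zeros((600,800,3),np.uint8);out[:300,:800]=a[:300];out[300:600,:440]=b;out[300:540,440:760]=c
cv2.imwrite("pics/crop.png",cv2.convertScaleAbs(out,alpha=1.5))
E
```

```text
scene mat [ 0.6116 -0.0244  0.004 ] [[0.5116724092589969, 0.02467134079793798], [0.554821196221269, -0.11735198835850263], [0.7030731386830158, -0.07078213833356606], [0.6554202706959315, 0.07608547969280377]]
side mat [ 0.6047 -0.0142  0.004 ] [[0.5532283565856122, -0.1102573671958107], [0.6968044642618825, -0.07191958499427142], [0.6573093003079388, 0.07744869387545772], [0.5089228722385635, 0.031840279460528476]]
scene plate [529.1753 292.5017] 121.0 (333, 178, 11, 20)
side plate [343.042  439.2449] 167.0 (211, 274, 20, 19)
plate (array([0.5578, 0.2989, 0.0701]), np.float64(0.0001002668705069913))
knobtop (array([ 0.5196, -0.3306,  0.1619]), np.float64(0.0007431759741546503))
side tray [[0.5652697910570192, 0.18919695225143807], [0.36352182908346636, 0.26192652729220595], [0.41693248926531834, 0.4103858412138379], [0.6218057296906085, 0.34542427630797695]] [0.4919 0.3017]
scene tray [[0.3681781201893646, 0.2529094082284439], [0.39323783635215204, 0.43854026355036957], [0.6321593351486209, 0.33524337255934944], [0.5796675648265072, 0.17834320632723322]] [0.4933 0.3013]
cup mouth side [0.4985 0.2952 0.056 ]
```

View pics/crop.png

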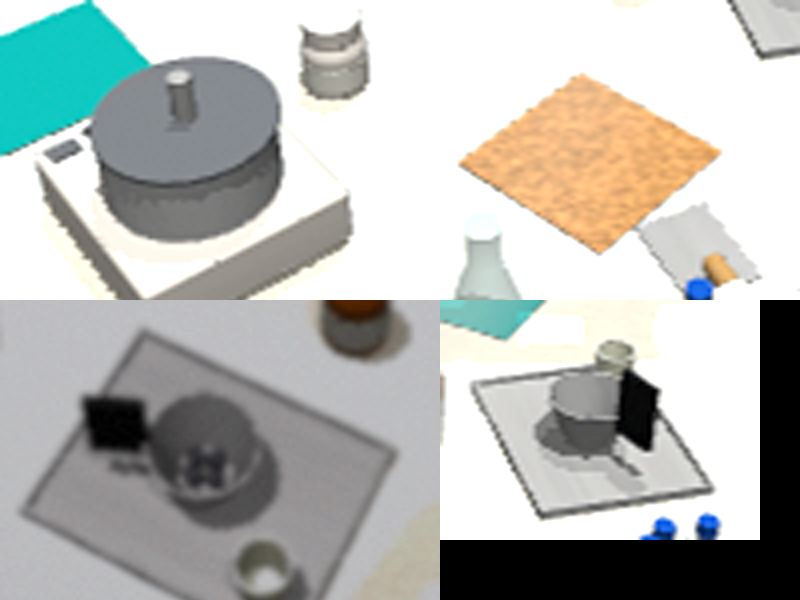

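Choice confirmed: the crop shows the knobbed cover, the cork mat, and the cup with four balls and its black plate. Knob top triangulates to z 0.162 (0.167 expected), tray corners give 0.21 x 0.16, and plate to cup axis is 59 mm (60 expected). Next I move above the knob.

drive_tool([
  [0,0,0,-4.5,0,0,0],
  [0,-61,-71.3,-4.5,0,0,0],
  [0,-61,-71.3,-4.5,0,0,0],
  [0,-61,-71.3,-4.5,0,0,0],
  [0,-61,-71.3,-4.5,0,0,0],
  [0,-61,-71.3,-4.5,0,0,0],
  [0,-61,-71.3,-4.5,0,0,0],
  [0,-61,-71.3,-4.5,0,0,0],
  [0,-61,-71.3,-4.5,0,0,0],
  [0,-61,-71.3,-4.5,0,0,0],
  [0,-61,-71.3,-4.5,0,0,0],
  [0,-61,-71.3,-4.5,0,0,0],
  [0,-61,-71.3,-4.5,0,0,0],
  [0,-61,-71.3,-4.5,0,0,0],
  [0,-61,-71.3,-4.5,0,0,0],
  [0,-61,-71.3,-4.5,0,0,0],
  [0,-61,-71.3,-4.5,0,0,0],
  [0,-61,-71.3,-4.5,0,0,0],
  [0,-61,-71.3,-4.5,0,0,0],
  [0,-61,-71.3,-4.5,0,0,0],
])

```text
t: 2.1
tcp_pos: [0.5207, -0.3331, 0.249]
tool_rot: [0.21, 0.978, -0.0, -0.0]
force: [-0.2, -0.2, -0.6]
finger_gap: 1.0
```

```bash
cat >> h.py <<'E'
import json,os
from scipy.spatial.transform import Rotation as Rn
def st():
    s=manip.sense();json.dump({k:np.asarray(v).tolist() for k,v in s.items()},open("log.jsonl","a"));open("log.jsonl","a").write("\n")
    print("t %.2f"%s["t"],"q",np.round(s["q"],3),"p",np.round(s["tcp_pos"],4),"F",np.round(s["force"],1),"gap %.3f"%s["finger_gap"]);return s
def go(pos,z=None,x=None,s=None):
    """shift (cm) and rotvec to TCP pos; orientation from tool z and tool x (world) or unchanged"""
    s=s or manip.sense();R=Rn.from_quat(s["tool_rot"])
    sh=R.inv().apply(np.array(pos)-s["tcp_pos"])*100
    rv=np.zeros(3)
    if z is not None:
        z=np.array(z,float)/np.linalg.norm(z);x=np.array(x,float);x-=z*(x@z);x/=np.linalg.norm(x)
        rv=(R.inv()*Rn.from_matrix(np.c_[x,np.cross(z,x),z])).as_rotvec()
    print("shift",np.round(sh,2),"rot",np.round(rv,3),"deg %.1f"%np.degrees(np.linalg.norm(rv)))
E
python3 - <<'E'
from h import *
s=st();c=manip.camera_model("wrist");i=manip.snapshot("wrist")
print(np.round(c["mtx"],1).tolist(),np.round(c["cam_to_world"],3).tolist())
cv2.imwrite("pics/w1.png",i[:,:,::-1])
P=np.linalg.inv(c["cam_to_world"])@np.array([.5196,-.3306,.167,1]);u=c["mtx"]@P[:3];print("knob predicted px",u/u[2])
E
```

```text
t 2.10 q [-0.75   0.473  1.399 -0.     1.269 -1.897] p [ 0.5207 -0.3331  0.249 ] F [-0.2 -0.2 -0.6] gap 1.000
[[313.2, 0.0, 256.2], [0.0, 313.2, 191.6], [0.0, 0.0, 1.0]] [[0.409, 0.876, 0.254, 0.455], [0.912, -0.393, -0.115, -0.303], [-0.0, 0.279, -0.96, 0.418], [0.0, 0.0, 0.0, 1.0]]
knob predicted px [258.26347071 188.19220033   1.        ]
```

View pics/w1.png

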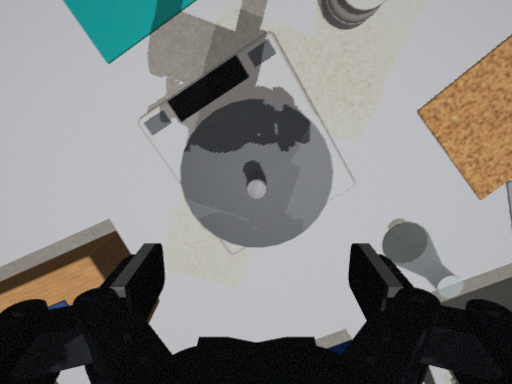

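The wrist view shows the knob top at (257,188), within 1 px of my prediction, with the flask at (405,245) and jar at (350,10) clear. I go down and grip.

drive_tool([
  [0,0.24,0.12,4,0,0,0],
  [0,0.24,0.12,8,0,0,0],
  [0,0.24,0.12,10.5,0,0,0],
  [0,0.24,0.12,11.3,0,0,0],
  [0,0.24,0.12,11.3,0,0,0],
  [0,0.24,0.12,11.3,0,0,0],
  [255,0.24,0.12,11.3,0,0,0],
  [255,0.24,0.12,11.3,0,0,0],
  [255,0.24,0.12,11.3,0,0,0],
  [255,0.24,0.12,11.3,0,0,0],
  [255,0.24,0.12,11.3,0,0,0],
  [255,0.24,0.12,11.3,0,0,0],
  [255,0.24,0.12,11.3,0,0,0],
  [255,0.24,0.12,11.3,0,0,0],
  [255,0.24,0.12,10,0,0,0],
  [255,0.24,0.12,7,0,0,0],
  [255,0.24,0.12,4,0,0,0],
  [255,0.24,0.12,1,0,0,0],
  [255,0.24,0.12,1,0,0,0],
  [255,0.24,0.12,1,0,0,0],
], force=50)

```text
t: 4.15
tcp_pos: [0.5191, -0.3274, 0.2401]
tool_rot: [0.209, 0.978, 0.0, 0.001]
force: [-0.4, 0.4, -1.4]
finger_gap: 0.159
```

```bash
python3 - <<'E'
from h import *
s=st();c=manip.camera_model("wrist");i=manip.snapshot("wrist");sc=manip.snapshot("scene")
cv2.imwrite("pics/w2.png",np.hstack([i,sc])[:,:,::-1]); cv2.imwrite("pics/w2s.png",cv2.resize(np.hstack([i,sc[130:330,80:400][:, :]]) if 0 else np.hstack([i,sc]),(800,300))[:,:,::-1])
cv2.imwrite("pics/raw_w2.png",i[:,:,::-1]);cv2.imwrite("pics/raw_s2.png",sc[:,:,::-1]);np.save("w2cam.npy",c["cam_to_world"])
go([.606,-.019,.236],s=s)
E
```

```text
t 4.15 q [-7.450e-01  4.750e-01  1.422e+00  1.000e-03  1.244e+00 -1.895e+00] p [ 0.5191 -0.3274  0.2401] F [-0.4  0.4 -1.4] gap 0.159
shift [ 4.69 31.7   0.42] rot [0. 0. 0.] deg 0.0
```

View pics/w2s.png

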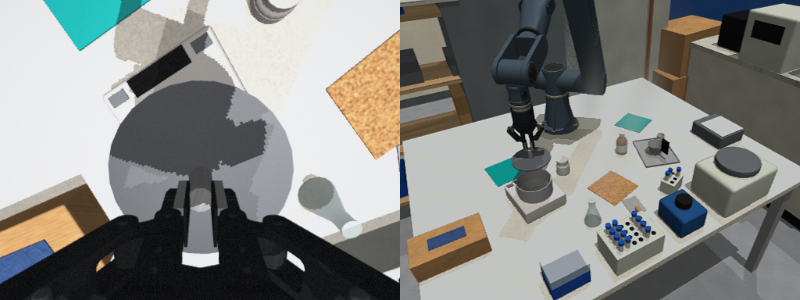

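Picture 5 shows the cover hanging level in the grip, clear of the shield. I carry it to the cork mat and lower it.

drive_tool([
  [255,0.7,4.7,0,0,0,0],
  [255,1.4,9.4,0,0,0,0],
  [255,2.1,14.2,0,0,0,0],
  [255,2.8,19,0,0,0,0],
  [255,3.5,23.7,0,0,0,0],
  [255,4.2,28.4,0,0,0,0],
  [255,4.7,31.7,0.4,0,0,0],
  [255,4.7,31.7,4,0,0,0],
  [255,4.7,31.7,8,0,0,0],
  [255,4.7,31.7,12,0,0,0],
  [255,4.7,31.7,16,0,0,0],
  [255,4.7,31.7,18.5,0,0,0],
  [255,4.7,31.7,20,0,0,0],
  [255,4.7,31.7,20.6,0,0,0],
  [255,4.7,31.7,21,0,0,0],
  [255,4.7,31.7,21.2,0,0,0],
  [255,4.7,31.7,21.2,0,0,0],
  [255,4.7,31.7,21.2,0,0,0],
])

```text
t: 6.05
tcp_pos: [0.6065, -0.0196, 0.0288]
tool_rot: [0.209, 0.978, -0.0, 0.001]
force: [0.2, -0.2, -1.8]
finger_gap: 0.159
```

```bash
python3 - <<'E'
from h import *
s=st()
E
```

```text
t 6.05 q [-0.216  0.74   1.608  0.     0.791 -1.365] p [ 0.6065 -0.0196  0.0288] F [ 0.2 -0.2 -1.8] gap 0.159
```

drive_tool([
  [255,0,0,0.15,0,0,0],
  [255,0,0,0.3,0,0,0],
  [255,0,0,0.4,0,0,0],
  [255,0,0,0.4,0,0,0],
  [0,0,0,0.3,0,0,0],
  [0,0,0,0.3,0,0,0],
  [0,0,0,0.3,0,0,0],
  [0,0,0,0.3,0,0,0],
  [0,0,0,0.3,0,0,0],
  [0,0,0,0.3,0,0,0],
  [0,0,0,-1,0,0,0],
  [0,0,0,-4,0,0,0],
  [0,0,0,-8.5,0,0,0],
  [0,0,0,-13,0,0,0],
  [0,0,0,-18,0,0,0],
  [0,0,0,-22,0,0,0],
  [0,0,0,-22,0,0,0],
])

```text
t: 7.75
tcp_pos: [0.6099, -0.0202, 0.256]
tool_rot: [0.209, 0.978, -0.0, 0.008]
force: [0.7, 1.4, -0.1]
finger_gap: 0.997
```

```bash
python3 - <<'E'
from h import *
s=st();i=manip.snapshot("wrist");sc=manip.snapshot("scene")
cv2.imwrite("pics/raw_s3.png",sc[:,:,::-1]);cv2.imwrite("pics/raw_w3.png",i[:,:,::-1])
H=cv2.cvtColor(i,cv2.COLOR_RGB2HSV)
big=cv2.resize(sc[190:310,120:340],(800,436),interpolation=cv2.INTER_CUBIC)
cv2.imwrite("pics/v3.png",np.vstack([cv2.convertScaleAbs(big,alpha=1.4)[:,:,::-1]]))
# view above cup: yaw of tool y ~94deg -> tool x = (-1,-.07)
go([.50,.29,.33],z=[0,0,-1],x=[-.998,-.06,0],s=s)
E
```

```text
t 7.75 q [-0.216  0.448  1.423  0.     1.255 -1.365] p [ 0.6099 -0.0202  0.256 ] F [ 0.7  1.4 -0.1] gap 0.997
shift [22.6  23.84 -7.67] rot [-0.001  0.016 -0.482] deg 27.6
```

View pics/v3.png

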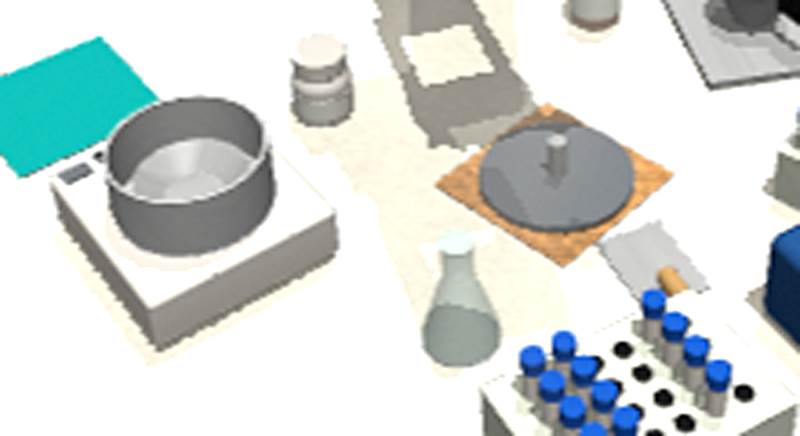

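Picture 6 shows the cover flat in the middle of the cork mat and the shield open. Next I move above the cup.

drive_tool([
  [0,3.2,3.4,-1,0,0,-0.1],
  [0,6.5,6.8,-2.4,0,0,-0.2],
  [0,9.7,10.2,-2.4,0,0,-0.3],
  [0,13,13.6,-2.4,0,0,-0.4],
  [0,16.2,17,-2.4,0,0,-0.48],
  [0,19.4,20.4,-2.4,0,0,-0.48],
  [0,22.6,23.8,-2.4,0,0,-0.48],
  [0,22.6,23.8,-2.4,0,0,-0.48],
  [0,22.6,23.8,-2.4,0,0,-0.48],
  [0,22.6,23.8,-2.4,0,0,-0.48],
])

```text
t: 8.85
tcp_pos: [0.4966, 0.2891, 0.2704]
tool_rot: [-0.029, 1.0, -0.001, -0.001]
force: [0.4, 0.7, 0.6]
finger_gap: 0.999
```

```bash
python3 - <<'E'
from h import *
print("shield",onz("scene",(172.3,231.3),.122))
s=st();c=manip.camera_model("wrist");i=manip.snapshot("wrist");cv2.imwrite("pics/raw_w4.png",i[:,:,::-1]);np.save("w4cam.npy",c["cam_to_world"])
cv2.imwrite("pics/v4.png",cv2.resize(i[:,:,::-1],(800,600),interpolation=cv2.INTER_CUBIC))
H=cv2.cvtColor(i,cv2.COLOR_RGB2HSV);m=cv2.inRange(H,(0,0,0),(180,255,40));m[250:]=0
n,l,stt,ce=cv2.connectedComponentsWithStats(m)
for k in range(1,n):
    if stt[k,4]>60:print(stt[k],ce[k],onz("wrist",ce[k],.106,c))
E
```

```text
shield [ 0.52782669 -0.33176825  0.122     ]
t 8.85 q [ 3.330e-01  3.900e-01  1.479e+00 -1.000e-03  1.275e+00 -1.295e+00] p [0.4966 0.2891 0.2704] F [0.4 0.7 0.6] gap 0.999
[ 440  134   72  116 3622] [469.54279404 190.4884042 ] [0.50572872 0.52644237 0.106     ]
[257 192   9  48 350] [260.40857143 216.24857143] [0.54982119 0.29745556 0.106     ]
```

View pics/v4.png

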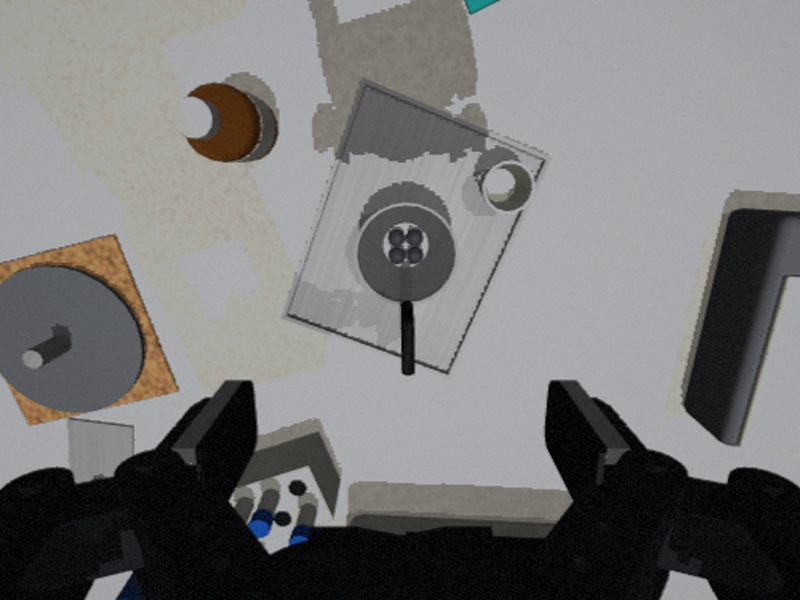

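Picture 7 shows the cup mouth at view px (406,252), the plate edge from (406,302) to (408,372), and the four balls inside, with beaker (507,187) and bottle (225,120) clear. I'll work out the grasp and turn the tool half round, so that the later tilt suits the range of joint 4.

```bash
python3 - <<'E'
from h import *
np.set_printoptions(precision=4,suppress=True)
c=manip.camera_model("wrist");c["cam_to_world"]=np.load("w4cam.npy")
i=cv2.imread("pics/raw_w4.png");g=cv2.GaussianBlur(cv2.cvtColor(i,cv2.COLOR_BGR2GRAY),(3,3),0)
m=onz("wrist",(259.8,161.3),.056,c);print("mouth",m)
for r in (29,49/S):print("r",np.linalg.norm(onz("wrist",(259.8+r,161.3),.056,c)-m))
a=onz("wrist",(260.0,196),.106,c);b=onz("wrist",(261.1,239),.106,c)
print("plate ends",a,b,np.linalg.norm(a-b)); d=b-m
print("yaw from mouth",np.degrees(np.arctan2(d[1],d[0])),np.linalg.norm(d[:2]))
# plate columns at rows
bl=(g<45)
for r in range(194,242,6):
    x=np.flatnonzero(bl[r,245:280])+245
    print(r,x.min() if len(x) else None,x.max() if len(x) else None)
E
```

```text
mouth [0.4961 0.2939 0.056 ]
r 0.03595181074744792
r 0.03887711684943872
plate ends [0.5259 0.2955 0.106 ] [0.5778 0.3    0.106 ] 0.05207757073796408
yaw from mouth 4.292966919608871 0.08187179788723356
194 257 262
200 257 263
206 257 263
212 257 264
218 257 263
224 258 264
230 258 264
236 258 264
```

drive_tool([
  [0,0,0,0,0,0,0.15],
  [0,0,0,0,0,0,0.3],
  [0,0,0,0,0,0,0.45],
  [0,0,0,0,0,0,0.6],
  [0,0,0,0,0,0,0.75],
  [0,0,0,0,0,0,0.9],
  [0,0,0,0,0,0,1.05],
  [0,0,0,0,0,0,1.2],
  [0,0,0,0,0,0,1.35],
  [0,0,0,0,0,0,1.5],
  [0,0,0,0,0,0,1.65],
  [0,0,0,0,0,0,1.8],
  [0,0,0,0,0,0,1.95],
  [0,0,0,0,0,0,2.1],
  [0,0,0,0,0,0,2.25],
  [0,0,0,0,0,0,2.4],
  [0,0,0,0,0,0,2.55],
  [0,0,0,0,0,0,2.7],
  [0,0,0,0,0,0,2.85],
  [0,0,0,0,0,0,3.0],
])

```text
t: 10.9
tcp_pos: [0.4976, 0.2883, 0.2713]
tool_rot: [0.995, 0.095, -0.0, 0.0]
force: [0.1, -0.8, 0.8]
finger_gap: 0.998
```

```bash
python3 -c "
from h import *
s=st()"
```

```text
t 10.90 q [ 0.331  0.389  1.478 -0.     1.275  1.711] p [0.4976 0.2883 0.2713] F [ 0.1 -0.8  0.8] gap 0.998
```

Plate outer end is 82 mm from the axis (82 given), yaw about 4.5°, and the grip point is at (0.556, 0.298). I go down, grip and lift.

drive_tool([
  [0,3,0.1,1,0,0,0.06],
  [0,5.9,0.15,3,0,0,0.11],
  [0,5.9,0.15,7,0,0,0.11],
  [0,5.9,0.15,11,0,0,0.11],
  [0,5.9,0.15,15,0,0,0.11],
  [0,5.9,0.15,18,0,0,0.11],
  [0,5.9,0.15,20,0,0,0.11],
  [0,5.9,0.15,20.6,0,0,0.11],
  [0,5.9,0.15,20.6,0,0,0.11],
  [0,5.9,0.15,20.6,0,0,0.11],
  [255,5.9,0.15,20.6,0,0,0.11],
  [255,5.9,0.15,20.6,0,0,0.11],
  [255,5.9,0.15,20.6,0,0,0.11],
  [255,5.9,0.15,20.6,0,0,0.11],
  [255,5.9,0.15,20.6,0,0,0.11],
  [255,5.9,0.15,20.6,0,0,0.11],
  [255,5.9,0.15,20.6,0,0,0.11],
  [255,5.9,0.15,20.6,0,0,0.11],
], force=80)

```text
t: 12.7
tcp_pos: [0.5552, 0.3005, 0.0659]
tool_rot: [0.999, 0.045, 0.0, -0.0]
force: [0.1, 0.2, 2.3]
finger_gap: 0.089
```

```bash
python3 -c "
from h import *
s=st();print(np.round(s['tool_rot'],4))"
```

```text
t 12.70 q [0.319 0.709 1.525 0.    0.907 1.8  ] p [0.5552 0.3005 0.0659] F [0.1 0.2 2.3] gap 0.089
[ 9.99e-01  4.49e-02  2.00e-04 -1.00e-04]
```

```bash
python3 - <<'E'
from h import *
out=[]
for n,b in(("scene",(135,205,215,265)),("side",(235,105,305,157.5))):
    i=manip.snapshot(n);c=manip.camera_model(n);x0,y0,x1,y1=b;k=400/(x1-x0)
    im=cv2.warpAffine(i,np.array([[k,0,-k*x0],[0,k,-k*y0]]),(400,300),flags=cv2.INTER_CUBIC)
    im=cv2.convertScaleAbs(im,alpha=1.3)
    W=np.linalg.inv(c["cam_to_world"]);t=np.linspace(0,2*np.pi,40)
    for col,ctr,z,r in(((255,0,0),(.519,-.331),.122,.07),((0,255,0),(.525,-.331),.122,.07)):
        P=np.c_[ctr[0]+r*np.cos(t),ctr[1]+r*np.sin(t),0*t+z,0*t+1]@W.T;u=P[:,:3]@c["mtx"].T;u=u[:,:2]/u[:,2:]
        cv2.polylines(im,[np.int32((u-[x0,y0])*k)],True,col,1)
    out.append(im)
cv2.imwrite("pics/v5.png",np.hstack(out)[:,:,::-1])
E
```

```text
(no output)
```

View pics/v5.png

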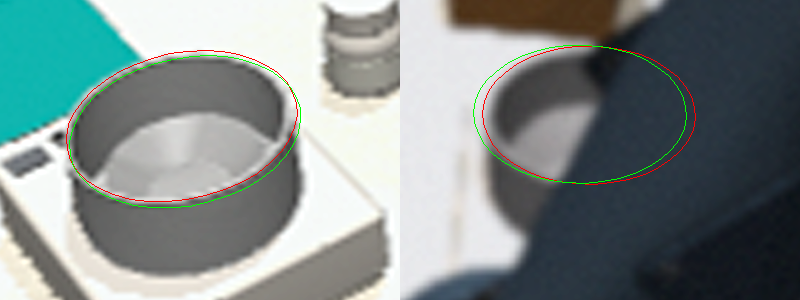

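drive_tool([
  [255,0,0,-0.5,0,0,0],
  [255,0,0,-2,0,0,0],
  [255,0,0,-4,0,0,0],
  [255,0,0,-7,0,0,0],
  [255,0,0,-10,0,0,0],
  [255,0,0,-13,0,0,0],
  [255,0,0,-16,0,0,0],
  [255,0,0,-19,0,0,0],
  [255,0,0,-21,0,0,0],
  [255,0,0,-22,0,0,0],
  [255,0,0,-22,0,0,0],
  [255,0,0,-22,0,0,0],
])

```text
t: 14.0
tcp_pos: [0.5543, 0.3002, 0.2847]
tool_rot: [0.999, 0.045, -0.001, 0.0]
force: [-0.5, -0.1, -2.0]
finger_gap: 0.092
```

```bash
python3 -c "
from h import *
s=st();print(np.round(s['tool_rot'],4))
a=np.radians(40)
go([.523+.06*np.cos(a),-.331+.06*np.sin(a),.30],z=[0,0,-1],x=[np.cos(a),np.sin(a),0],s=s)"
```

```text
t 14.00 q [ 0.319  0.461  1.319 -0.     1.364  1.8  ] p [0.5543 0.3002 0.2847] F [-0.5 -0.1 -2. ] gap 0.092
[ 9.99e-01  4.49e-02 -9.00e-04  3.00e-04]
shift [-3.85 59.15 -1.5 ] rot [-0.     0.002 -0.608] deg 34.9
```

Picture 8 shows the rim matching the red circle best, so the shield centre is about (0.520, -0.331). The lift force of 2.0 N matches the cup with its balls. I carry it high to above the bowl.

drive_tool([
  [255,0,1.5,-0.5,0,0,-0.02],
  [255,-0.3,4.5,-1,0,0,-0.06],
  [255,-0.6,9,-1.5,0,0,-0.1],
  [255,-0.9,13.5,-1.5,0,0,-0.15],
  [255,-1.2,18,-1.5,0,0,-0.2],
  [255,-1.5,22.5,-1.5,0,0,-0.25],
  [255,-1.8,27,-1.5,0,0,-0.3],
  [255,-2.1,31.5,-1.5,0,0,-0.35],
  [255,-2.4,36,-1.5,0,0,-0.4],
  [255,-2.7,40.5,-1.5,0,0,-0.45],
  [255,-3,45,-1.5,0,0,-0.5],
  [255,-3.3,49.5,-1.5,0,0,-0.55],
  [255,-3.6,54,-1.5,0,0,-0.58],
  [255,-3.8,57.5,-1.5,0,0,-0.6],
  [255,-3.85,59,-1.5,0,0,-0.61],
  [255,-3.85,59.2,-1.5,0,0,-0.61],
  [255,-3.85,59.2,-1.5,0,0,-0.61],
  [255,-3.85,59.2,-1.5,0,0,-0.61],
])

```text
t: 15.8
tcp_pos: [0.5697, -0.2904, 0.3002]
tool_rot: [0.939, 0.344, -0.0, -0.001]
force: [0.1, -0.1, -1.2]
finger_gap: 0.09
```

```bash
cat >> h.py <<'E'
B=np.array([.520,-.331])
def pour(t,back,lipz,yaw):
    """TCP pos, tool z, tool x for cup tilt t deg; lip point 'back' m upstream of bowl axis at height lipz; cup x yaw (deg)"""
    t=np.radians(t);a=np.radians(yaw);d=np.array([-np.cos(a),-np.sin(a),0]);u=np.array([0,0,1.])
    ax=np.sin(t)*d+np.cos(t)*u;px=-np.cos(t)*d+np.sin(t)*u
    lip=np.r_[B,lipz]-back*d; mouth=lip+.042*px
    return mouth+.010*ax*1.0+.060*px,-ax,px,mouth
E
python3 - <<'E'
from h import *
s=st();R=Rn.from_quat(s["tool_rot"]);print(np.round(R.as_matrix(),3).tolist())
for q in [json.loads(l) for l in open("log.jsonl")]:
    q1,q2,q3,q4,q5,q6=q["q"]
    M=Rn.from_euler("ZYZYZ",[q1,q2+q3,q4,q5,q6+np.pi/2]);print(np.round((M.inv()*Rn.from_quat(q["tool_rot"])).magnitude(),3),end=" ")
for t in(0,30,45,60):
    p,z,x,m=pour(t,.03,.17,40);print(t,np.round(p,3),end=" ");go(p,z,x,s)
E
```

```text
t 15.80 q [-6.460e-01  4.630e-01  1.272e+00  1.000e-03  1.408e+00  2.230e-01] p [ 0.5697 -0.2904  0.3002] F [ 0.1 -0.1 -1.2] gap 0.090
[[0.764, 0.645, -0.001], [0.645, -0.764, 0.002], [0.0, -0.002, -1.0]]Traceback (most recent call last):
  File "<stdin>", line 5, in <module>
  File "scipy/spatial/transform/_rotation.pyx", line 1413, in scipy.spatial.transform._rotation.Rotation.from_euler
ValueError: Expected axis specification to be a non-empty string of upto 3 characters, got ZYZYZ
```

```bash
python3 - <<'E'
from h import *
s=manip.sense()
for t in(0,20,40,60):
    p,z,x,m=pour(t,.03,.18,40);print(t,np.round(p,3),end=" ");go(p,z,x,s)
E
```

```text
0 [ 0.621 -0.246  0.19 ] shift [ 6.78 -0.04 11.02] rot [-0.002 -0.     0.003] deg 0.2
20 [ 0.614 -0.252  0.224] shift [ 5.83 -0.05  7.6 ] rot [-0.003  0.349  0.003] deg 20.0
40 [ 0.598 -0.266  0.253] shift [ 3.75 -0.06  4.7 ] rot [-0.003  0.698  0.002] deg 40.0
60 [ 0.575 -0.285  0.273] shift [ 0.82 -0.08  2.69] rot [-0.004  1.047  0.002] deg 60.0
```

drive_tool([
  [255,0.3,0,0.4,0,0.05,0],
  [255,1,0,1.2,0,0.15,0],
  [255,1.8,0,2.2,0,0.27,0],
  [255,2.6,0,3.3,0,0.39,0],
  [255,3.3,0,4.2,0,0.51,0],
  [255,3.6,0,4.6,0,0.62,0],
  [255,3.75,0,4.7,0,0.68,0],
  [255,3.75,0,4.7,0,0.7,0],
  [255,3.75,0,4.7,0,0.7,0],
  [255,3.75,0,4.7,0,0.7,0],
])

```text
t: 16.8
tcp_pos: [0.5991, -0.2678, 0.2544]
tool_rot: [0.882, 0.323, 0.322, -0.117]
force: [0.9, 0.5, -0.9]
finger_gap: 0.094
```

```bash
python3 - <<'E'
from h import *
from scipy.optimize import least_squares
s=st()
L=[json.loads(l) for l in open("log.jsonl")]
def ori(q,s4):
    R=Rn.from_rotvec
    return R([0,0,q[0]])*R([0,q[1]+q[2],0])*R([0,0,s4*q[3]])*R([0,q[4],0])*R([0,0,q[5]+np.pi/2])
for s4 in(1,-1):print(s4,[round((ori(l["q"],s4).inv()*Rn.from_quat(l["tool_rot"])).magnitude(),3) for l in L])
def fk(q,p,s4):
    a1,o,d1,L2,L3,a3,Lt=p;R=Rn.from_rotvec
    Rb=R([0,0,q[0]]);F=Rb*R([0,q[1]+q[2],0])
    return Rb.apply([a1,o,d1])+(Rb*R([0,q[1],0])).apply([0,0,L2])+F.apply([a3,0,L3])+ori(q,s4).apply([0,0,Lt])
s4=1 if (ori(s["q"],1).inv()*Rn.from_quat(s["tool_rot"])).magnitude()<.02 else -1
f=lambda p:np.concatenate([fk(l["q"],p,s4)-l["tcp_pos"] for l in L]+[.001*(p-[0,.11,.3,.45,.4,0,.25])])
r=least_squares(f,[0,.11,.3,.45,.4,0,.25]);print(np.round(r.x,4),"max res",np.abs(r.fun[:-7]).max())
json.dump([s4,r.x.tolist()],open("kin.json","w"))
def ik(p,z,x,q0):
    z=z/np.linalg.norm(z);T=Rn.from_matrix(np.c_[x,np.cross(z,x),z])
    g=lambda q:np.concatenate([(fk(q,r.x,s4)-p)*5,(ori(q,s4).inv()*T).as_rotvec()])
    k=least_squares(g,q0);return k.x,np.abs(k.fun).max()
for yaw in(10,25,40,55):
    q=np.array(s["q"]);print("yaw",yaw)
    for t in range(45,111,5):
        p,z,x,m=pour(t,.03,.13,yaw);q,e=ik(p,z,x,q)
        if t in(60,75,90,100,110):print(t,np.round(q,2),"err %.4f"%e)
E
```

```text
t 16.80 q [-0.928  0.518  1.535  0.746  1.242 -0.367] p [ 0.5991 -0.2678  0.2544] F [ 0.9  0.5 -0.9] gap 0.094
1 [0.0, 0.0, 0.0, 0.0, 0.0, 0.0, 0.0, 0.0, 0.0, 0.0]
-1 [0.001, 0.002, 0.0, 0.0, 0.001, 0.0, 0.0, 0.0, 0.002, 1.493]
[0.     0.111  0.2742 0.588  0.3917 0.1141 0.3234] max res 5.837257537333329e-07
yaw 10
60 [-1.09  0.58  1.91  1.45  0.98 -0.8 ] err 0.0000
75 [-1.22  0.71  2.    1.62  1.26 -1.13] err 0.0000
90 [-1.3   0.9   2.04  1.66  1.55 -1.37] err 0.0000
100 [-1.33  1.04  2.02  1.65  1.74 -1.49] err 0.0000
110 [-1.34  1.17  1.98  1.63  1.92 -1.58] err 0.0000
yaw 25
60 [-1.11  0.62  1.78  1.22  1.18 -0.75] err 0.0000
75 [-1.22  0.74  1.83  1.36  1.4  -1.  ] err 0.0000
90 [-1.3   0.91  1.84  1.42  1.63 -1.18] err 0.0000
100 [-1.32  1.02  1.82  1.44  1.79 -1.27] err 0.0000
110 [-1.32  1.14  1.78  1.46  1.95 -1.34] err 0.0000
yaw 40
60 [-1.1   0.67  1.64  1.04  1.38 -0.75] err 0.0000
75 [-1.2   0.79  1.65  1.16  1.57 -0.91] err 0.0000
90 [-1.26  0.94  1.63  1.24  1.77 -1.03] err 0.0000
100 [-1.28  1.04  1.61  1.29  1.91 -1.09] err 0.0000
110 [-1.28  1.15  1.57  1.34  2.05 -1.13] err 0.0000
yaw 55
60 [-1.07  0.73  1.5   0.89  1.57 -0.78] err 0.0000
75 [-1.15  0.85  1.47  1.01  1.76 -0.87] err 0.0000
90 [-1.2   0.98  1.43  1.11  1.95 -0.93] err 0.0000
100 [-1.21  1.08  1.39  1.18  2.07 -0.95] err 0.0000
110 [-1.22  1.18  1.36  1.26  2.2  -0.96] err 0.0000
```

The kinematics model fits to under a micrometre and says yaw 40° reaches all tilts. I'll compute the waypoints of the pour.

```bash
python3 - <<'E'
from h import *
s=manip.sense()
for t,l in((46,.172),(53,.158),(58,.147),(62,.14),(65,.137),(68,.134),(70,.132),(72,.13),(74,.129),(76,.128),(78,.127),(81,.126),(84,.125),(88,.124),(92,.123),(96,.123)):
    p,z,x,m=pour(t,.03,l,40);print(t,"mouth %.3f %.3f"%(np.linalg.norm(m[:2]-B),m[2]-.122),end=" ");go(p,z,x,s)
E
```

```text
46 mouth 0.059 0.080 shift [-0.71 -0.24 -0.32] rot [-0.001  0.104  0.003] deg 6.0
53 mouth 0.055 0.070 shift [-1.94 -0.25 -0.46] rot [-0.001  0.226  0.003] deg 13.0
58 mouth 0.052 0.061 shift [-2.97 -0.25 -0.45] rot [-0.001  0.313  0.003] deg 18.0
62 mouth 0.050 0.055 shift [-3.73 -0.25 -0.56] rot [-0.002  0.383  0.003] deg 22.0
65 mouth 0.048 0.053 shift [-4.18 -0.26 -0.8 ] rot [-0.002  0.435  0.003] deg 25.0
68 mouth 0.046 0.051 shift [-4.66 -0.26 -1.03] rot [-0.002  0.488  0.003] deg 28.0
70 mouth 0.044 0.049 shift [-4.99 -0.26 -1.17] rot [-0.002  0.523  0.003] deg 30.0
72 mouth 0.043 0.048 shift [-5.33 -0.26 -1.3 ] rot [-0.002  0.558  0.003] deg 32.0
74 mouth 0.042 0.047 shift [-5.62 -0.26 -1.51] rot [-0.002  0.593  0.003] deg 34.0
76 mouth 0.040 0.047 shift [-5.92 -0.26 -1.7 ] rot [-0.002  0.627  0.003] deg 36.0
78 mouth 0.039 0.046 shift [-6.22 -0.26 -1.89] rot [-0.002  0.662  0.003] deg 38.0
81 mouth 0.037 0.045 shift [-6.67 -0.27 -2.19] rot [-0.002  0.715  0.003] deg 41.0
84 mouth 0.034 0.045 shift [-7.13 -0.27 -2.47] rot [-0.002  0.767  0.003] deg 44.0
88 mouth 0.031 0.044 shift [-7.75 -0.27 -2.84] rot [-0.002  0.837  0.003] deg 48.0
92 mouth 0.029 0.043 shift [-8.41 -0.27 -3.17] rot [-0.002  0.907  0.003] deg 52.0
96 mouth 0.026 0.043 shift [-9.03 -0.28 -3.53] rot [-0.003  0.977  0.003] deg 55.9
```

First to 65° and a look at whether the lip lies clear of the rim.

drive_tool([
  [255,-0.35,-0.12,-0.15,0,0.05,0],
  [255,-0.71,-0.24,-0.32,0,0.104,0],
  [255,-1.3,-0.25,-0.4,0,0.165,0],
  [255,-1.94,-0.25,-0.46,0,0.226,0],
  [255,-2.45,-0.25,-0.46,0,0.27,0],
  [255,-2.97,-0.25,-0.45,0,0.313,0],
  [255,-3.35,-0.25,-0.5,0,0.35,0],
  [255,-3.73,-0.25,-0.56,0,0.383,0],
  [255,-4,-0.26,-0.7,0,0.41,0],
  [255,-4.18,-0.26,-0.8,0,0.435,0],
  [255,-4.18,-0.26,-0.8,0,0.435,0],
  [255,-4.18,-0.26,-0.8,0,0.435,0],
  [255,-4.18,-0.26,-0.8,0,0.435,0],
])

```text
t: 18.1
tcp_pos: [0.5686, -0.2903, 0.2332]
tool_rot: [0.792, 0.289, 0.505, -0.184]
force: [-0.2, 0.5, -1.3]
finger_gap: 0.089
```

```bash
python3 - <<'E'
from h import *
s=st();i=manip.snapshot("wrist");sc=manip.snapshot("scene")
cv2.imwrite("pics/v6.png",np.hstack([cv2.resize(i,(400,300)),cv2.convertScaleAbs(cv2.resize(sc[180:285,105:245],(400,300),interpolation=cv2.INTER_CUBIC),alpha=1.3)])[:,:,::-1])
for t,l in((65,.137),(68,.134),(70,.132),(72,.13),(74,.129),(76,.128),(78,.127),(81,.126),(84,.125),(88,.124),(92,.123),(96,.123)):
    p,z,x,m=pour(t,.03,l,40);print(t,end=" ");go(p,z,x,s)
E
```

```text
t 18.10 q [-1.137  0.698  1.643  1.079  1.447 -0.8  ] p [ 0.5686 -0.2903  0.2332] F [-0.2  0.5 -1.3] gap 0.089
65 shift [ 0.07 -0.01  0.04] rot [-0.002 -0.     0.002] deg 0.1
68 shift [-0.27 -0.01 -0.37] rot [-0.002  0.052  0.002] deg 3.0
70 shift [-0.51 -0.01 -0.64] rot [-0.002  0.087  0.002] deg 5.0
72 shift [-0.76 -0.01 -0.9 ] rot [-0.002  0.122  0.002] deg 7.0
74 shift [-0.94 -0.01 -1.21] rot [-0.002  0.157  0.001] deg 9.0
76 shift [-1.12 -0.01 -1.51] rot [-0.002  0.192  0.001] deg 11.0
78 shift [-1.32 -0.01 -1.81] rot [-0.002  0.227  0.001] deg 13.0
81 shift [-1.6  -0.01 -2.27] rot [-0.002  0.279  0.001] deg 16.0
84 shift [-1.9  -0.01 -2.72] rot [-0.002  0.331  0.001] deg 19.0
88 shift [-2.31 -0.02 -3.32] rot [-0.002  0.401  0.001] deg 23.0
92 shift [-2.76 -0.02 -3.89] rot [-0.002  0.471  0.001] deg 27.0
96 shift [-3.17 -0.02 -4.48] rot [-0.002  0.541  0.001] deg 31.0
```

View pics/v6.png

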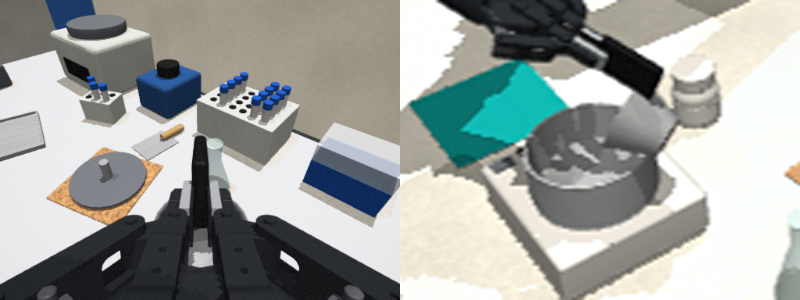

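Picture 9 shows the tilted cup (635,130 in the right half) with its mouth over the bowl, no contact with the rim, and the jar and flask clear. I tip slowly on.

drive_tool([
  [255,-0.1,0,-0.15,0,0.025,0],
  [255,-0.27,0,-0.37,0,0.052,0],
  [255,-0.4,0,-0.5,0,0.07,0],
  [255,-0.51,0,-0.64,0,0.087,0],
  [255,-0.64,0,-0.77,0,0.105,0],
  [255,-0.76,0,-0.9,0,0.122,0],
  [255,-0.85,0,-1.05,0,0.14,0],
  [255,-0.94,0,-1.21,0,0.157,0],
  [255,-1.03,0,-1.36,0,0.175,0],
  [255,-1.12,0,-1.51,0,0.192,0],
  [255,-1.22,0,-1.66,0,0.21,0],
  [255,-1.32,0,-1.81,0,0.227,0],
  [255,-1.46,0,-2.04,0,0.253,0],
  [255,-1.6,0,-2.27,0,0.279,0],
  [255,-1.75,0,-2.5,0,0.305,0],
  [255,-1.9,0,-2.72,0,0.331,0],
  [255,-2.1,0,-3.02,0,0.366,0],
  [255,-2.31,0,-3.32,0,0.401,0],
  [255,-2.76,0,-3.89,0,0.471,0],
  [255,-3.17,0,-4.48,0,0.541,0],
])

```text
t: 20.2
tcp_pos: [0.5267, -0.3258, 0.2232]
tool_rot: [0.627, 0.229, 0.7, -0.255]
force: [0.7, -0.2, -1.0]
finger_gap: 0.089
```

drive_tool([
  [255,0,0,0,0,0,0],
  [255,0,0,0,0,0,0],
  [255,0,0,0,0,0,0],
  [255,0,0,0,0,0,0],
  [255,0,0,0,0,0,0],
  [255,0,0,0,0,0,0],
  [255,0,0,0,0,0,0],
  [255,0,0,0,0,0,0],
])

```text
t: 21.0
tcp_pos: [0.5271, -0.3252, 0.2231]
tool_rot: [0.628, 0.229, 0.698, -0.255]
force: [-0.5, -0.9, -0.9]
finger_gap: 0.09
```

```bash
python3 - <<'E'
from h import *
s=st();sd=manip.snapshot("side");sc=manip.snapshot("scene")
f=lambda im,b:cv2.convertScaleAbs(cv2.resize(im[b[1]:b[3],b[0]:b[2]],(400,300),interpolation=cv2.INTER_CUBIC),alpha=1.3)
cv2.imwrite("pics/v7.png",np.hstack([f(sd,(220,90,320,165)),f(sc,(125,195,225,270))])[:,:,::-1])
for t,l in((96,.123),(84,.13),(74,.14),(66,.15),(56,.17),(45,.2),(30,.23),(15,.26),(0,.27)):
    p,z,x,m=pour(t,.03,l,40);print(t,end=" ");go(p,z,x,s)
E
```

```text
t 21.00 q [-1.27   1.011  1.616  1.269  1.856 -1.079] p [ 0.5271 -0.3252  0.2231] F [-0.5 -0.9 -0.9] gap 0.090
96 shift [ 0.03 -0.01  0.02] rot [-0.002 -0.     0.   ] deg 0.1
84 shift [ 0.71 -0.01  2.24] rot [-0.002 -0.21   0.   ] deg 12.0
74 shift [ 1.35 -0.    4.09] rot [-0.002 -0.384  0.   ] deg 22.0
66 shift [ 1.84 -0.    5.54] rot [-0.002 -0.524  0.001] deg 30.0
56 shift [2.95 0.   7.3 ] rot [-0.002 -0.698  0.001] deg 40.0
45 shift [4.68 0.01 9.12] rot [-0.002 -0.89   0.001] deg 51.0
30 shift [5.530e+00 1.000e-02 1.105e+01] rot [-2.000e-03 -1.152e+00  1.000e-03] deg 66.0
15 shift [6.030e+00 1.000e-02 1.237e+01] rot [-1.000e-03 -1.414e+00  1.000e-03] deg 81.0
0 shift [4.370e+00 1.000e-02 1.281e+01] rot [-1.000e-03 -1.676e+00  2.000e-03] deg 96.0
```

View pics/v7.png

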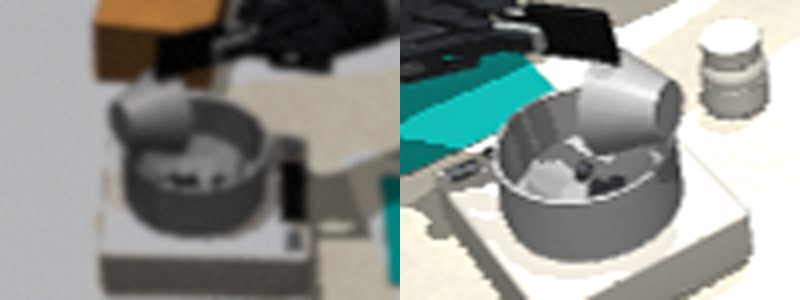

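Picture 10 shows dark balls in the bowl at (583,170) and (605,185), and at side (185,180) and (220,180). I right the cup upward, then check the count.

drive_tool([
  [255,0.4,0,1.1,0,-0.1,0],
  [255,0.71,0,2.24,0,-0.21,0],
  [255,1,0,3.2,0,-0.3,0],
  [255,1.35,0,4.1,0,-0.384,0],
  [255,1.84,0,5.54,0,-0.524,0],
  [255,2.4,0,6.4,0,-0.61,0],
  [255,2.95,0,7.3,0,-0.7,0],
  [255,3.8,0,8.2,0,-0.8,0],
  [255,4.68,0,9.12,0,-0.89,0],
  [255,5.1,0,10.1,0,-1.02,0],
  [255,5.53,0,11.05,0,-1.15,0],
  [255,5.8,0,11.7,0,-1.28,0],
  [255,6.03,0,12.37,0,-1.414,0],
  [255,5.2,0,12.6,0,-1.55,0],
  [255,4.4,0,12.8,0,-1.676,0],
  [255,4.4,0,12.8,0,-1.676,0],
  [255,4.4,0,12.8,0,-1.676,0],
  [255,4.4,0,12.8,0,-1.676,0],
])

```text
t: 22.9
tcp_pos: [0.6198, -0.2466, 0.2798]
tool_rot: [0.94, 0.342, -0.0, -0.001]
force: [-0.5, 0.2, -0.7]
finger_gap: 0.092
```

```bash
python3 - <<'E'
from h import *
s=st();sc=manip.snapshot("scene");sd=manip.snapshot("side")
f=lambda im,b:cv2.convertScaleAbs(cv2.resize(im[b[1]:b[3],b[0]:b[2]],(400,300),interpolation=cv2.INTER_CUBIC),alpha=1.3)
cv2.imwrite("pics/v8.png",np.hstack([f(sd,(240,100,300,145)),f(sc,(140,205,208,256))])[:,:,::-1])
a=np.radians(5.15)
go([.5552,.3005,.285],z=[0,0,-1],x=[np.cos(a),np.sin(a),0],s=s)
E
```

```text
t 22.90 q [-5.460e-01  5.210e-01  1.226e+00  1.000e-03  1.396e+00  3.260e-01] p [ 0.6198 -0.2466  0.2798] F [-0.5  0.2 -0.7] gap 0.092
shift [ 30.24 -46.05  -0.43] rot [-0.002  0.     0.609] deg 34.9
```

View pics/v8.png

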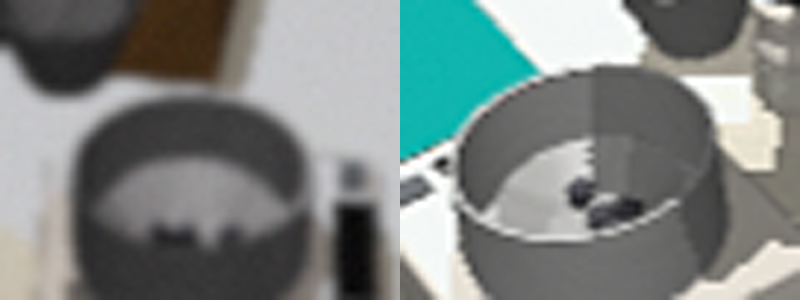

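The cup is upright and balls lie in the bowl (580,190; 600–640,212), though the count isn't clear from here. I carry the cup back to where it stood.

drive_tool([
  [255,1,-1.5,0,0,0,0.02],
  [255,3,-4.6,-0.4,0,0,0.06],
  [255,5.5,-8.4,-0.4,0,0,0.11],
  [255,8,-12.2,-0.4,0,0,0.16],
  [255,10.5,-16,-0.4,0,0,0.21],
  [255,13,-19.8,-0.4,0,0,0.26],
  [255,15.5,-23.6,-0.4,0,0,0.31],
  [255,18,-27.4,-0.4,0,0,0.36],
  [255,20.5,-31.2,-0.4,0,0,0.41],
  [255,23,-35,-0.4,0,0,0.46],
  [255,25.5,-38.8,-0.4,0,0,0.51],
  [255,28,-42.6,-0.4,0,0,0.56],
  [255,29.7,-45.2,-0.4,0,0,0.6],
  [255,30.2,-46,-0.4,0,0,0.61],
  [255,30.24,-46.05,-0.4,0,0,0.61],
  [255,30.24,-46.05,-0.4,0,0,0.61],
  [255,30.24,-46.05,-0.4,0,0,0.61],
])

```text
t: 24.7
tcp_pos: [0.5562, 0.2989, 0.2843]
tool_rot: [0.999, 0.044, -0.0, 0.0]
force: [0.4, 0.1, -1.0]
finger_gap: 0.093
```

```bash
python3 - <<'E'
from h import *
s=st();a=np.radians(5.15)
go([.5552,.3005,.0665],z=[0,0,-1],x=[np.cos(a),np.sin(a),0],s=s)
E
```

```text
t 24.70 q [ 3.170e-01  4.620e-01  1.318e+00 -1.000e-03  1.362e+00  1.800e+00] p [0.5562 0.2989 0.2843] F [ 0.4  0.1 -1. ] gap 0.093
shift [-0.09 -0.18 21.78] rot [ 0.001  0.    -0.002] deg 0.1
```

drive_tool([
  [255,-0.1,-0.15,4,0,0,0],
  [255,-0.1,-0.15,8,0,0,0],
  [255,-0.1,-0.15,12,0,0,0],
  [255,-0.1,-0.15,16,0,0,0],
  [255,-0.1,-0.15,19,0,0,0],
  [255,-0.1,-0.15,20.6,0,0,0],
  [255,-0.1,-0.15,21.3,0,0,0],
  [255,-0.1,-0.15,21.6,0,0,0],
  [255,-0.1,-0.15,21.8,0,0,0],
  [255,-0.1,-0.15,21.8,0,0,0],
  [255,-0.1,-0.15,21.8,0,0,0],
  [255,-0.1,-0.15,21.8,0,0,0],
])

```text
t: 25.9
tcp_pos: [0.555, 0.3025, 0.0671]
tool_rot: [0.999, 0.045, 0.001, -0.0]
force: [0.8, 0.1, -1.8]
finger_gap: 0.087
```

```bash
python3 -c "
from h import *
s=st()"
```

```text
t 25.90 q [ 0.322  0.708  1.523 -0.     0.909  1.803] p [0.555  0.3025 0.0671] F [ 0.8  0.1 -1.8] gap 0.087
```

drive_tool([
  [255,0,0,0.1,0,0,0],
  [255,0,0,0.15,0,0,0],
  [255,0,0,0.15,0,0,0],
  [0,0,0,0.1,0,0,0],
  [0,0,0,0.1,0,0,0],
  [0,0,0,0.1,0,0,0],
  [0,0,0,0.1,0,0,0],
  [0,0,0,0.1,0,0,0],
  [0,0,0,0.1,0,0,0],
  [0,0,0,-1,0,0,0],
  [0,0,0,-4,0,0,0],
  [0,0,0,-8,0,0,0],
  [0,0,0,-12,0,0,0],
  [0,0,0,-16,0,0,0],
  [0,0,0,-20,0,0,0],
  [0,0,0,-22,0,0,0],
  [0,0,0,-22,0,0,0],
])

```text
t: 27.6
tcp_pos: [0.5567, 0.3031, 0.2916]
tool_rot: [0.999, 0.045, 0.005, -0.001]
force: [0.1, -0.0, 0.8]
finger_gap: 1.007
```

```bash
python3 - <<'E'
from h import *
s=st();a=np.radians(140)
go([.50,-.28,.27],z=[0,0,-1],x=[np.cos(a),np.sin(a),0],s=s)
a=np.radians(40)
go([.45,-.36,.27],z=[0,0,-1],x=[np.cos(a),np.sin(a),0],s=s)
E
```

```text
t 27.60 q [0.322 0.455 1.31  0.    1.367 1.803] p [0.5567 0.3031 0.2916] F [ 0.1 -0.   0.8] gap 1.007
shift [-10.9   57.57   1.92] rot [ 0.01  -0.007 -2.353] deg 134.8
shift [-16.6   65.08   1.85] rot [ 0.001 -0.01  -0.608] deg 34.9
```

drive_tool([
  [0,-0.7,4.8,0,0,0,-0.08],
  [0,-1.4,9.6,0.5,0,0,-0.16],
  [0,-2.1,14.4,1,0,0,-0.24],
  [0,-2.8,19.2,1,0,0,-0.32],
  [0,-3.5,24,1,0,0,-0.4],
  [0,-4.2,28.8,1,0,0,-0.48],
  [0,-4.9,33.6,1,0,0,-0.56],
  [0,-5.6,38.4,1,0,0,-0.6],
  [0,-6.3,43.2,1,0,0,-0.6],
  [0,-7,48,1.5,0,0,-0.6],
  [0,-7.8,52.8,2,0,0,-0.6],
  [0,-8.6,57.6,2.5,0,0,-0.6],
  [0,-9.4,62.8,3,0,0,-0.6],
  [0,-9.4,62.8,3,0,0,-0.6],
  [0,-9.4,62.8,3,0,0,-0.6],
  [0,-9.4,62.8,3,0,0,-0.6],
])

```text
t: 29.2
tcp_pos: [0.5167, -0.3302, 0.2553]
tool_rot: [0.941, 0.338, -0.0, -0.001]
force: [-0.2, -0.6, 1.2]
finger_gap: 0.998
```

```bash
python3 - <<'E'
from h import *
s=st();w=manip.snapshot("wrist");sd=manip.snapshot("side")
f=lambda im,b:cv2.convertScaleAbs(cv2.resize(im[b[1]:b[3],b[0]:b[2]],(400,300),interpolation=cv2.INTER_CUBIC),alpha=1.3)
sc=manip.snapshot("scene")
out=np.vstack([np.hstack([f(w,(156,101,356,251)),f(sd,(190,240,310,330))]),np.hstack([f(sd,(140,60,380,240)),f(sc,(100,140,400,365))])])
cv2.imwrite("pics/v9.png",out[:,:,::-1])
E
```

```text
t 29.20 q [-7.510e-01  4.610e-01  1.402e+00  1.000e-03  1.281e+00  1.300e-01] p [ 0.5167 -0.3302  0.2553] F [-0.2 -0.6  1.2] gap 0.998
```

View pics/v9.png

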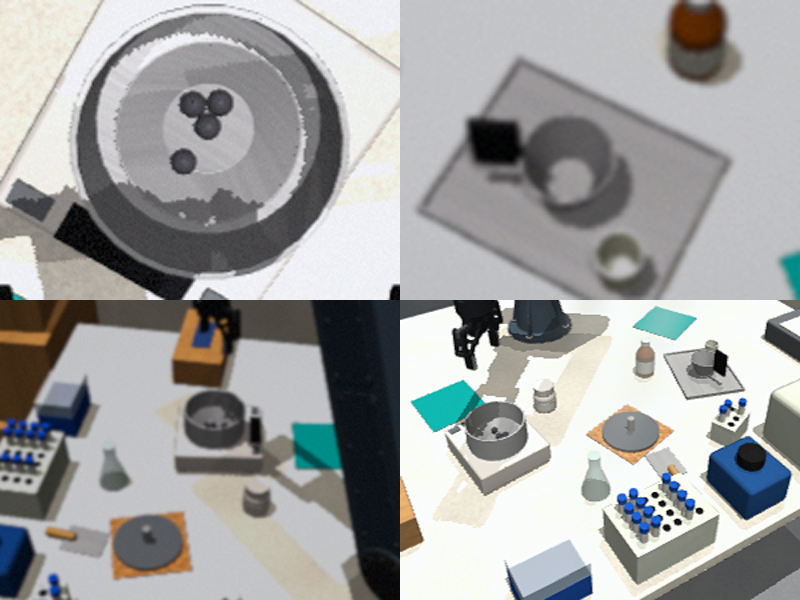

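Picture 11 shows four balls in the bowl at (192,105), (219,102), (207,126) and (184,161). The cup is empty and upright on its tray, the cover lies flat on the cork mat, and the bystanders are in place. I hand in.

```bash
python3 -c "
from h import *
s=st();print(manip.sign_off())"
```

```text
t 29.35 q [-0.75   0.46   1.401  0.     1.281  0.129] p [ 0.5175 -0.3299  0.2563] F [-0.2 -0.1  0. ] gap 0.999
the job is handed in; nothing more can be done
None
```

The job is handed in at t = 29.4 s of the 72 s allowed. I moved the cover from the shield to the cork mat. I then tipped the cup to about 96° low over the bowl, and stood it back upright in its old place on the tray.

- **Last pictures:** all four balls lie in the bowl, the cup is empty and upright, and the cover is flat and about centred on the mat. The bystanders look unmoved, but I judged that by eye and did not measure it. The arm hung free with the gripper open and about zero force on the wrist.
- **Disagreements:**
  - The shield centre differed by up to 9 mm in x between my measurements. I used (0.520, -0.331), and the pour landed well inside the bowl.
  - The triangulated knob top was 5 mm lower than the given sizes imply.
  - The wrist force readings wandered by about 1 N, so I counted the balls by picture rather than by weight.
- **No failed check:** sign-off reports no verdict.

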